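Close up the serviced pressure calibrator

ROBOT

A 7-joint arm with a two-finger parallel gripper is mounted at the origin on the work surface. World frame = base frame: x ahead of the robot, y to its left, z up, the work surface at z = 0. Lengths are in m, angles in rad, forces in N, time in s.
With the tool pointing down it reaches from about 0.425 to 0.875 m from the base axis. Payload 4.7 kg.
Tool frame: the origin (TCP) lies midway between the tips of the shut fingers; the grasp point (between the pads) lies 19 mm behind it; z points along the fingers, y is the line along which they close (so a half turn about z gives the same grasp; the last joint's range is limited). The gripper opens to 87 mm and grips with 3 to 60 N. Pads are 19 mm wide; open, the fingers measure 117 mm over their backs; the gripper's body (75 mm by 190 mm) begins 51 mm behind the grasp point.
Start: joints at [1.318, 0.321, -0.07, 1.45, 0.023, 1.371, -0.057], TCP at [0.171, -0.627, 0.223] pointing down, gripper open.
Joint ranges: [-2.86, 2.86], [-0.3, 2.09], [-1.38, 1.24], [0.06, 2.45], [-1.56, 4.7], [0.09, 2.05], [-2.69, 2.69]. Speed limits (rad/s): [2.57, 2.57, 3.14, 3.14, 3.14, 3.14, 3.14].

INTERFACE

Orientations are given as a rotation vector (axis times angle).
In Python, from bench import ctrl, get_image, calibration gives the robot as it stands.
- The arm moves only by the tool apply_moves, never from a script. Its arguments are lists of equal length, an entry for each row: "dp": the shift along the tool's x, y, z in m, a list of three; "twist": the turn, a rotation vector about the tool's x, y, z in rad, a list of three; "fingers": the closure, from 0 (fully open) to 1 (shut). In form: {"dp": [[dx, dy, dz], ...], "twist": [[ax, ay, az], ...], "fingers": [fingers, ...]}. A call has 1 to 10 rows; each row shifts and turns the commanded pose from where the row before left it, along the tool's axes as they then stand; what a row does not reach is not made up. A row lasts 1/10 s, in which the tool goes at most 50 mm and 8.59 degrees, less where a joint would pass 70% of its speed; a pose out of reach is approached as far as the arm can. A call is refused whole if a number of a shift passes 0.05 or a number of a turn 0.15, either way. A call with a gripper value outside its range is refused whole. The fingers move at their own pace and stop on an object; "newtons" is the grip in N (left out, the last holds). Time passes only in rows, so rows that do not move let the fingers close. It gives the time, the measured TCP pose, the force, the opening and the grip force at its end, in the units of the state.
- ctrl.get_state(): the state, without advancing time (a new reading comes with each control period).
- get_image(name): name is "scene" or "side" or "wrist"; returns the picture (480x640x3 uint8, red, green, blue); there is no depth.
- calibration(name): a dict with "fx", "fy", "cx", "cy" (pixels), "k1" (the pictures are not rectified: a ray, as slopes to the right and down, at radius r is drawn at 1 + k1 r^2 times it, then the intrinsics apply), "eye" and "attitude" of the camera in the world; the wrist camera has in their place "hand_eye" (4x4, takes a point from camera to tool coordinates, whose origin is the TCP and whose axes are the flange's). Camera axes: x right, y up, looking along -z (the intrinsics and any distortion apply to the point x, -y, -z); pixel columns grow to the right and rows downward; lengths in m; the calibration is good to about 2 mm. A picture is of the moment at which its call begins: read the wrist's pose just before it. calibration takes no time and is no camera call.
- ctrl.close_job(): hands the job in; it is judged then, once.
The state is a dict: "time": time; "joint_positions": joint angles; "qd": joint speeds; "joint_torque": joint torques, N m; "position": TCP position; "tool_rot": TCP orientation; "ft_force": force on the tool from outside, world axes, zero at the start; "torque": the same for the moment, N m; "grip_width": opening from 0.0 (shut) to 1.0 (fully open); "grip_force": force on a finger pad.
Only numpy, scipy, OpenCV 4.12 (cv2) and the standard library are available. Lean on these libraries where they do the work, as an engineer would, in place of code of your own. Each camera call takes 0.05 s, during which the arm holds its last target. There are 200 camera calls.

TASK

The bench calibrator has been serviced and must be closed up: push both of its slide-in modules fully home, and only then swing its front door fully shut. Push gently, without slamming anything, and leave the gauge, the steel reservoir, the screwdriver and the parts bin around it where they are. Nothing has to be picked up.

Things in the scene. Friction and masses are not known exactly. Their poses are not given: they have to be found in the camera images.
- calibrator: Fixed blue-and-white instrument case, 215 deep (x) x 226 wide (y) x 165 mm high, two black carrying handles on the rear half of its roof up to 196 mm high. Origin on the bench under its centre; z up, its -x axis points out of the open front (towards the robot), its y axis to the left side seen from the robot. It does not move. Inside, side by side, are two slide-in modules; a door hangs on its left (+y) front edge.
- module_left (a joint): How far the left module (orange face) stands out of the case, in m: 0 = fully home, at most 0.095. It slides along the case's x axis with about 2.5 N of friction, stays where it is left and has a hard stop at 0.
- module_left_face (a point): Point on the outer surface of the left module's flat front face, on its vertical centre line, 119 mm above the bench. The face is 90 mm wide (y) and runs from 29 to 149 mm above the bench; it has no handle. Moves with the module. When home the face stands 2 mm proud of the case's roof edge (roof top 165 mm above the bench).
- module_right (a joint): The same for the right module (bare aluminium face).
- module_right_face (a point): The same point on the right module's front face, 100 mm to the right (-y of the case) of the left one.
- door (a joint): Opening angle of the front door in rad: 0 = fully shut against the front, at about 1.57 it sticks straight out towards the robot, at most 2.0. Seen from above it turns counter-clockwise as it shuts. Stiff hinge (0.08 N m friction): it stays where it is left; hard stop at 0.
- door_hinge (a point): On the vertical hinge line at the door's left (+y) edge, on the inner face, at the height of the door's top edge (163 mm above the bench). Its x and y axes turn with the door: -y points along the door from hinge to free edge, -x out of the outer face; with the door shut they are the case's axes.
- door_edge (a point): Top corner of the door's free edge, on the outer face. The door is a flat panel 222 mm long from hinge to free edge, 12 mm thick, from 18 to 163 mm above the bench: blue frame with a see-through pane, no handle. When shut, its inner face lies 1.5 mm in front of the home modules. The outer face is the one that is pushed to shut it.
- gauge_center (a point): Centre of a steel dial gauge lying on its back, 68 mm across and 30 mm high, with a brass stub 60 mm from its centre. Leave alone.
- reservoir_center (a point): Centre (61 mm up) of a polished steel pressure reservoir standing upright, 56 mm across and 122 mm high. Leave alone.
- screwdriver_grip (a point): Middle of the red handle of a screwdriver lying on the bench, about 200 mm long. Leave alone.
- parts_bin_center (a point): Centre (25 mm up) of an open blue parts bin, 110 x 80 x 50 mm high. Leave alone.

How it is judged:
On the way, in this order (a step that is already met when the one before it is completed fails the run):
1. both modules are fully home (within 4 mm) while the door is still open (more than 0.5 rad) (value of joint each of module_left, module_right below 0.004 m and value of joint door above 0.5 rad), for 0.1 s.
2. the door is fully shut (within 0.035 rad), with the modules home (value of joint each of module_left, module_right below 0.004 m and value of joint door below 0.035 rad), for 0.2 s.
At the end, for the whole second after the job is handed in: Both modules within 4 mm of fully home, the door within 0.035 rad (about 7 mm at its free edge) of shut and at rest, and the gauge, reservoir, screwdriver and parts bin within 20 mm of where they started (all of step 2 and velocity of joint door between -0.05 and 0.05 rad/s and distance of each of gauge_center, reservoir_center, screwdriver_grip, parts_bin_center from where it was at the start of the episode below 0.02 m); the robot touches nothing.
It fails at once if a module is slammed in (faster than 0.4 m/s) (velocity of joint any of module_left, module_right below -0.4 m/s).
It fails at once if the door is slammed (turns faster than 3.5 rad/s) (velocity of joint door below -3.5 rad/s).
It fails at once if the calibrator, a module or the door is pushed or squeezed with more than 45 N (contact force between any of the fingers, the arm and calibrator above 45 N).
It fails at once if a bystander is shifted, lifted or knocked over (its centre moves more than 20 mm) (distance of any of gauge_center, reservoir_center, screwdriver_grip, parts_bin_center from where it was at the start of the episode above 0.02 m).
It also fails if it takes over 59 s, if anything falls off the work surface, if the arm or the gripper's body presses on something with over 40 N, if the wrist force passes 120 N, or if a joint passes its speed limit or range.

## Working session

There is one attempt and no reset: what is moved stays moved. The work goes in short steps, Python scripts to look and compute and a tool call to move; the robot and the scene stay as the last step left them, time stands still between calls to the robot, and variables do not carry over. Pictures are saved under pics/ and viewed, at most 10 in all, crops included, and the job is handed in when it is done.

Besides the shell and the picture viewer there is one more tool, called by a JSON object that holds its "name" and its "arguments". apply_moves: Moves the arm, as the interface text tells. Its arguments: {"type":"object","properties":{"dp":{"type":"array"},"twist":{"type":"array"},"fingers":{"type":"array"},"newtons":{"type":"number"}},"required":["dp","twist","fingers"]}

```bash
mkdir -p pics; python3 - <<'E'
from bench import ctrl,get_image,calibration
import cv2
print(ctrl.get_state())
for n in("scene","side"):
    cv2.imwrite(f"pics/{n}0.png",get_image(n)[:,:,::-1]);print(calibration(n))
print(calibration("wrist"))
E
```

```text
{'time': 0.0, 'joint_positions': array([ 1.31809635,  0.32183177, -0.07009855,  1.4516743 ,  0.0226177 ,
        1.37078917, -0.05685163]), 'qd': array([ 0.00058668, -0.0003601 ,  0.0002601 , -0.00091867,  0.00033331,
       -0.00050336, -0.00085885]), 'joint_torque': array([ 3.32552527e-04, -4.91289711e+01, -4.03802879e-01, -3.12531173e+01,
       -6.38128188e-02,  4.37797525e-02,  1.57414393e-04]), 'position': array([ 0.1711784 , -0.62648305,  0.22145628]), 'tool_rot': array([-3.11179731e+00, -4.17745144e-01,  5.71687624e-04]), 'ft_force': array([-0.05998475,  0.16703702,  0.34453704]), 'torque': array([ 0.01453585, -0.01749323,  0.03174999]), 'grip_force': 0.0, 'grip_width': 0.9968042356925894}
{'fx': 570.9645948484298, 'fy': 570.9645948484298, 'cx': 324.4217982643719, 'cy': 242.11792554480465, 'k1': -0.1815607288040463, 'eye': array([ 0.20736782, -0.05710343,  1.14696058]), 'attitude': array([ 0.23119706, -0.23895329, -1.55307928])}
{'fx': 454.8178993311565, 'fy': 454.8178993311565, 'cx': 313.12725032577674, 'cy': 245.17096532929443, 'k1': -0.07809388366597862, 'eye': array([0.08403753, 0.24483184, 0.91823005]), 'attitude': array([ 0.36124222, -0.63570739, -2.06249845])}
{'fx': 383.1538735347875, 'fy': 383.1538735347875, 'cx': 322.08173227361885, 'cy': 239.98744719079244, 'k1': -0.00037662760026354176, 'hand_eye': array([[ 2.89245030e-04,  9.54840651e-01,  2.97118237e-01,
         8.07622849e-02],
       [ 9.99999957e-01, -2.90286318e-04, -4.06162898e-05,
         1.38482648e-04],
       [ 4.74672745e-05,  2.97118236e-01, -9.54840694e-01,
        -1.63147289e-01],
       [ 0.00000000e+00,  0.00000000e+00,  0.00000000e+00,
         1.00000000e+00]])}
```

View pics/scene0.png

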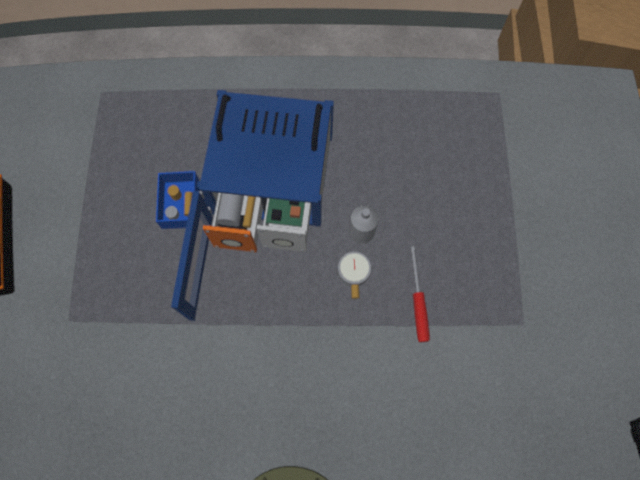

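View pics/side0.png

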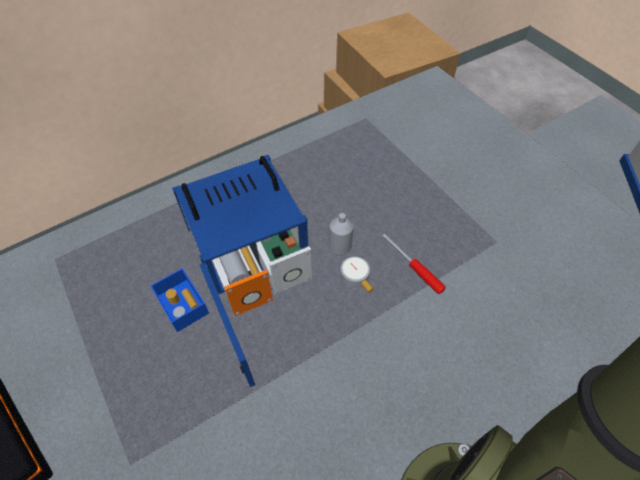

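The scene view shows the roof's front edge from (201,190) to (321,199), orange module face at (231,241), aluminium face at (283,245), and the door's free edge near (185,315). The bin is left of the hinge, the gauge at (355,267) and the reservoir at (364,222). I'll enlarge it for exact pixels.

```bash
python3 - <<'E'
import cv2
a=cv2.imread("pics/scene0.png")[85:335,150:400]
cv2.imwrite("pics/c1.png",cv2.resize(a,(600,600),interpolation=cv2.INTER_CUBIC))
a=cv2.imread("pics/side0.png")[150:400,140:390]
cv2.imwrite("pics/c2.png",cv2.resize(a,(600,600),interpolation=cv2.INTER_CUBIC))
E
```

```text
(no output)
```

View pics/c1.png

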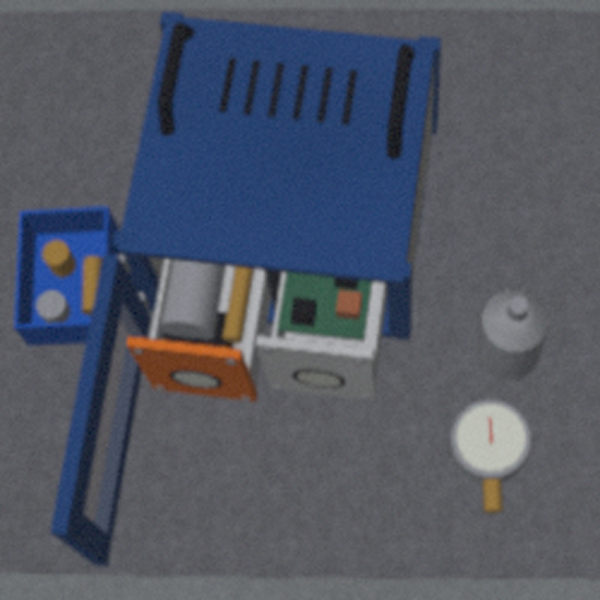

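View pics/c2.png

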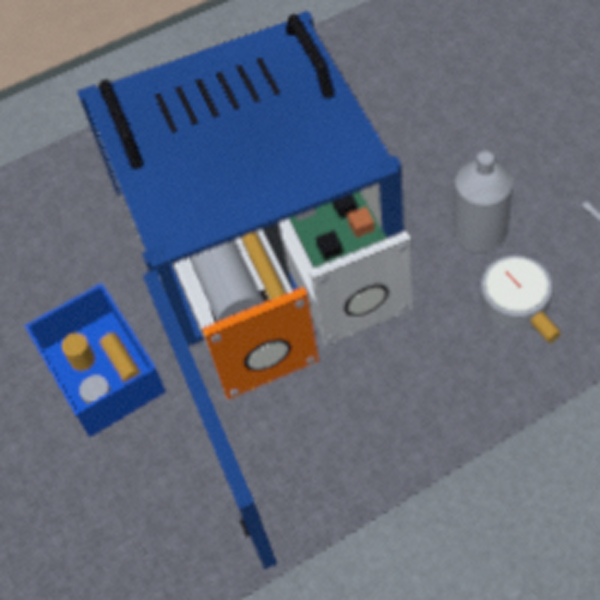

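Crop 1 (x2.4) gives the roof corners as (118,249), (409,279), (440,40), (163,15). The orange top edge runs (129,339)-(240,346), the aluminium one (262,345)-(380,352), and the door's free outer corner is at (53,530). Crop 2 gives matching corners. Next I'll back-project them.

```bash
cat > h.py <<'E'
import numpy as np,cv2
from bench import calibration
from scipy.spatial.transform import Rotation as R
def onplane(n,uv,z):
    c=calibration(n);K=np.array([[c['fx'],0,c['cx']],[0,c['fy'],c['cy']],[0,0,1]])
    p=cv2.undistortPoints(np.array([[uv]],float),K,np.array([c['k1'],0,0,0,0.]))[0,0]
    d=R.from_rotvec(c['attitude']).apply([p[0],-p[1],-1]);e=c['eye']
    return e+d*(z-e[2])/d[2]
E
python3 - <<'E'
from h import *
s=lambda p:(150+p[0]/2.4-.3,85+p[1]/2.4-.3)
t=lambda p:(140+p[0]/2.4-.3,150+p[1]/2.4-.3)
S={'roofFL':((118,249),.165),'FR':((409,279),.165),'RR':((440,40),.165),'RL':((163,15),.165),'orL':((129,339),.149),'orR':((240,346),.149),'alL':((262,345),.149),'alR':((380,352),.149),'doorE':((53,530),.163),'bin1':((20,212),.05),'bin2':((110,208),.05),'bin3':((86,332),.05),'gauge':((490,437),.03),'res':((518,307),.122),'stub':((492,510),.01)}
T={'roofFL':((150,262),.165),'FR':((400,163),.165),'RR':((312,15),.165),'RL':((80,92),.165),'orL':((205,333),.149),'orR':((308,293),.149),'alR':((408,236),.149),'doorE':((243,505),.163),'doorbot':((270,565),.018),'gauge':((517,284),.03),'res':((485,160),.122)}
for k,(p,z) in S.items(): print('scene',k,onplane('scene',s(p),z).round(4))
for k,(p,z) in T.items(): print('side',k,onplane('side',t(p),z).round(4))
E
```

```text
scene roofFL [0.6146 0.1741 0.165 ]
scene FR [ 0.5902 -0.0531  0.165 ]
scene RR [ 0.8016 -0.0772  0.165 ]
scene RL [0.8262 0.1537 0.165 ]
scene orL [0.5459 0.1636 0.149 ]
scene orR [0.5406 0.0767 0.149 ]
scene alL [0.5415 0.0597 0.149 ]
scene alR [ 0.5363 -0.0312  0.149 ]
scene doorE [0.3925 0.208  0.163 ]
scene bin1 [0.6981 0.2926 0.05  ]
scene bin2 [0.7014 0.2114 0.05  ]
scene bin3 [0.5857 0.2233 0.05  ]
scene gauge [ 0.5007 -0.1217  0.03  ]
scene res [ 0.5836 -0.14    0.122 ]
scene stub [ 0.4421 -0.1239  0.01  ]
side roofFL [0.6165 0.1753 0.165 ]
side FR [ 0.5922 -0.0531  0.165 ]
side RR [ 0.7939 -0.0777  0.165 ]
side RL [0.825  0.1524 0.165 ]
side orL [0.541  0.1647 0.149 ]
side orR [0.529 0.076 0.149]
side alR [ 0.5325 -0.0235  0.149 ]
side doorE [0.3902 0.2063 0.163 ]
side doorbot [0.3905 0.204  0.018 ]
side gauge [ 0.4986 -0.1231  0.03  ]
side res [ 0.5816 -0.1382  0.122 ]
```

The case is yawed about -0.107 rad, with its front centre near (0.602, 0.060). The modules stand out about 69 mm (left) and 58 mm (right), and the door is at about 1.6 rad. First I'll turn the tool to the case's axes, shut the fingers and swing over at z = 0.22.

{"name": "apply_moves", "arguments": {"dp": [[0,0,0],[0,0,0],[0,0,0],[0.02,-0.035,0],[0.02,-0.035,0],[0.02,-0.035,0],[0.02,-0.035,0],[0.02,-0.035,0],[0.02,-0.035,0],[0.02,-0.035,0]], "twist": [[0,0,0.125],[0,0,0.125],[0,0,0.125],[0,0,0],[0,0,0],[0,0,0],[0,0,0],[0,0,0],[0,0,0],[0,0,0]], "fingers": [1,1,1,1,1,1,1,1,1,1], "newtons": 10}}

```text
time: 1.1
position: [0.3375, -0.3969, 0.2222]
tool_rot: [-3.137, 0.17, 0.001]
ft_force: [0.6, 0.4, 0.4]
grip_width: 0.172
grip_force: 0.0
```

```bash
cat >> h.py <<'E'
PSI=-0.107
def ab(p): return np.array([np.cos(PSI)*p[0]+np.sin(PSI)*p[1],-np.sin(PSI)*p[0]+np.cos(PSI)*p[1],p[2]])
def st():
    from bench import ctrl
    s=ctrl.get_state();M=R.from_rotvec(s['tool_rot']).as_matrix()
    print('t',s['time'],'ab',ab(s['position']).round(4),'tx',M[:,0].round(3),'tz',M[:,2].round(3),'F',s['ft_force'].round(1),'q',s['joint_positions'].round(2),'g',s['grip_width'])
E
python3 -c "from h import *;st()"
```

```text
t 1.1 ab [ 0.378  -0.3586  0.2222] tx [ 0.994 -0.108 -0.   ] tz [-0.  0. -1.] F [0.6 0.4 0.4] q [ 1.01  0.06 -0.21  1.76  0.01  1.32 -0.87] g 0.1722724844171139
```

{"name": "apply_moves", "arguments": {"dp": [[0.01,-0.043,0],[0.01,-0.043,0],[0.01,-0.043,0],[0.01,-0.043,0],[0.01,-0.043,0],[0.01,-0.043,0],[0.01,-0.043,0],[0.01,-0.043,0],[0.01,-0.043,0],[0.01,-0.043,0]], "twist": [[0,0,0],[0,0,0],[0,0,0],[0,0,0],[0,0,0],[0,0,0],[0,0,0],[0,0,0],[0,0,0],[0,0,0]], "fingers": [1,1,1,1,1,1,1,1,1,1]}}

```text
time: 2.1
position: [0.4829, 0.0197, 0.2224]
tool_rot: [3.136, -0.17, 0.0]
ft_force: [0.1, -0.0, -0.4]
grip_width: 0.005
grip_force: 0.0
```

```bash
python3 -c "from h import *;st()"
```

```text
t 2.1 ab [0.478  0.0712 0.2224] tx [ 0.994 -0.108  0.   ] tz [ 0.    -0.001 -1.   ] F [ 0.1 -0.  -0.4] q [ 0.61 -0.01 -0.69  1.83 -0.01  1.32 -1.76] g 0.005099668557152508
```

{"name": "apply_moves", "arguments": {"dp": [[0,0,0.03],[0,0,0.03],[0,0,0.03],[0,0,0.025],[0.01,0,0],[0.01,0,0],[0.01,0,0],[0.01,0,0],[0.01,0,0],[0.01,0,0]], "twist": [[0,0,0],[0,0,0],[0,0,0],[0,0,0],[0,0,0],[0,0,0],[0,0,0],[0,0,0],[0,0,0],[0,0,0]], "fingers": [1,1,1,1,1,1,1,1,1,1]}}

```text
time: 3.1
position: [0.5431, 0.0116, 0.1079]
tool_rot: [3.137, -0.17, -0.001]
ft_force: [-2.9, 1.0, 2.2]
grip_width: 0.004
grip_force: 1.7
```

```bash
python3 -c "from h import *;st()"
```

```text
t 3.1 ab [0.5387 0.0695 0.1079] tx [ 0.994 -0.108 -0.001] tz [-0.001 -0.    -1.   ] F [-2.9  1.   2.2] q [ 0.54  0.25 -0.69  1.84  0.17  1.12 -1.89] g 0.004085500470432658
```

Contact at about the expected place, with about 3 N of friction. I'll push on to near a = 0.573.

{"name": "apply_moves", "arguments": {"dp": [[0.01,0,0],[0.01,0,0],[0.008,0,0],[0.005,0,0],[0.003,0,0],[0,0,0]], "twist": [[0,0,0],[0,0,0],[0,0,0],[0,0,0],[0,0,0],[0,0,0]], "fingers": [1,1,1,1,1,1]}}

```text
time: 3.7
position: [0.579, 0.0077, 0.1074]
tool_rot: [-3.137, 0.17, -0.002]
ft_force: [-0.5, 0.6, 0.3]
grip_width: 0.002
grip_force: 0.0
```

```bash
python3 -c "from h import *;st()"
```

```text
t 3.7 ab [0.5749 0.0695 0.1074] tx [ 0.994 -0.108  0.001] tz [ 0.001  0.    -1.   ] F [-0.5  0.6  0.3] q [ 0.51  0.33 -0.67  1.75  0.22  1.14 -1.91] g 0.0023804114307691537
```

{"name": "apply_moves", "arguments": {"dp": [[0.002,0,0],[0.002,0,0],[0.002,0,0]], "twist": [[0,0,0],[0,0,0],[0,0,0]], "fingers": [1,1,1]}}

```text
time: 4.0
position: [0.581, 0.0075, 0.1074]
tool_rot: [3.136, -0.17, -0.011]
ft_force: [-16.2, 1.1, 10.8]
grip_width: 0.003
grip_force: 7.7
```

{"name": "apply_moves", "arguments": {"dp": [[0.001,0,0],[0.001,0,0]], "twist": [[0,0,0],[0,0,0]], "fingers": [1,1]}}

```text
time: 4.2
position: [0.5809, 0.0074, 0.1074]
tool_rot: [3.135, -0.169, -0.018]
ft_force: [-20.4, -0.0, 13.8]
grip_width: 0.007
grip_force: 9.9
```

The right module is at its hard stop. Next I'll back off and move across to the left one.

{"name": "apply_moves", "arguments": {"dp": [[-0.02,0,0],[-0.03,0,0],[-0.03,0,0],[-0.03,0,0],[0,-0.025,0],[0,-0.03,0],[0,-0.03,0],[0,-0.02,0],[0.01,0,0],[0.01,0,0]], "twist": [[0,0,0],[0,0,0],[0,0,0],[0,0,0],[0,0,0],[0,0,0],[0,0,0],[0,0,0],[0,0,0],[0,0,0]], "fingers": [1,1,1,1,1,1,1,1,1,1]}}

```text
time: 5.2
position: [0.5092, 0.1209, 0.1078]
tool_rot: [3.137, -0.168, 0.003]
ft_force: [0.6, -0.0, 0.4]
grip_width: 0.003
grip_force: 0.0
```

```bash
python3 -c "from h import *;st()"
```

```text
t 5.2 ab [0.4934 0.1746 0.1078] tx [ 0.994 -0.107  0.002] tz [ 0.002 -0.001 -1.   ] F [ 0.6 -0.   0.4] q [ 0.43  0.22 -0.79  1.88  0.17  1.11 -2.1 ] g 0.0034476873001447793
```

{"name": "apply_moves", "arguments": {"dp": [[0.01,0,0],[0.01,0,0],[0.01,0,0],[0.01,0,0],[0.01,0,0],[0.01,0,0],[0.01,0,0],[0.006,0,0],[0.003,0,0],[0,0,0]], "twist": [[0,0,0],[0,0,0],[0,0,0],[0,0,0],[0,0,0],[0,0,0],[0,0,0],[0,0,0],[0,0,0],[0,0,0]], "fingers": [1,1,1,1,1,1,1,1,1,1]}}

```text
time: 6.2
position: [0.5877, 0.113, 0.1077]
tool_rot: [-3.136, 0.169, -0.003]
ft_force: [-0.9, 0.5, 0.2]
grip_width: 0.006
grip_force: 0.1
```

```bash
python3 -c "from h import *;st()"
```

```text
t 6.2 ab [0.5723 0.1751 0.1077] tx [ 0.994 -0.108  0.002] tz [ 0.002  0.001 -1.   ] F [-0.9  0.5  0.2] q [ 0.37  0.38 -0.74  1.7   0.28  1.16 -2.12] g 0.006250566000498321
```

{"name": "apply_moves", "arguments": {"dp": [[0.002,0,0],[0.002,0,0],[0.002,0,0],[0.001,0,0]], "twist": [[0,0,0],[0,0,0],[0,0,0],[0,0,0]], "fingers": [1,1,1,1]}}

```text
time: 6.6
position: [0.5932, 0.1124, 0.1078]
tool_rot: [-3.137, 0.169, 0.001]
ft_force: [-7.0, 1.1, 3.7]
grip_width: 0.008
grip_force: 3.2
```

{"name": "apply_moves", "arguments": {"dp": [[0.001,0,0],[0.001,0,0]], "twist": [[0,0,0],[0,0,0]], "fingers": [1,1]}}

```text
time: 6.8
position: [0.5931, 0.1123, 0.1078]
tool_rot: [3.136, -0.169, -0.008]
ft_force: [-12.9, 1.9, 8.0]
grip_width: 0.008
grip_force: 6.2
```

Both modules stopped at the same case depth (a = 0.5775 and 0.5778), so both are home. I'll back off, raise, and take some wrist turn off joint 7 before going around the door.

{"name": "apply_moves", "arguments": {"dp": [[-0.02,0,0],[-0.04,0,0],[0,0,-0.029],[0,0,-0.029],[0,0,-0.029],[0,0,-0.028],[0,0,0]], "twist": [[0,0,0],[0,0,0],[0,0,0],[0,0,-0.15],[0,0,-0.15],[0,0,-0.15],[0,0,0]], "fingers": [1,1,1,1,1,1,1]}}

```text
time: 7.5
position: [0.5393, 0.1187, 0.2271]
tool_rot: [3.094, 0.538, 0.015]
ft_force: [-0.5, -0.1, 0.5]
grip_width: 0.003
grip_force: 0.0
```

```bash
python3 - <<'E'
from h import *;st()
from bench import get_image,ctrl
a=get_image("scene")[85:335,150:400,::-1]
cv2.imwrite("pics/c3.png",cv2.resize(a,(600,600),interpolation=cv2.INTER_CUBIC))
# door free edge outer at (.391,.207); plan target
def w(a,b): return np.array([np.cos(PSI)*a-np.sin(PSI)*b, np.sin(PSI)*a+np.cos(PSI)*b])
s=ctrl.get_state();M=R.from_rotvec(s['tool_rot']).as_matrix()
d=np.r_[w(.40,.285)-s['position'][:2],0]
print((M.T@d).round(4))
E
```

```text
t 7.5 ab [0.5235 0.1756 0.2271] tx [0.941 0.337 0.009] tz [ 0.01   0.001 -1.   ] F [-0.5 -0.1  0.5] q [ 0.51  0.18 -0.86  1.67  0.14  1.34 -1.6 ] g 0.0025600810578671044
[-0.0627 -0.1522 -0.0007]
```

View pics/c3.png

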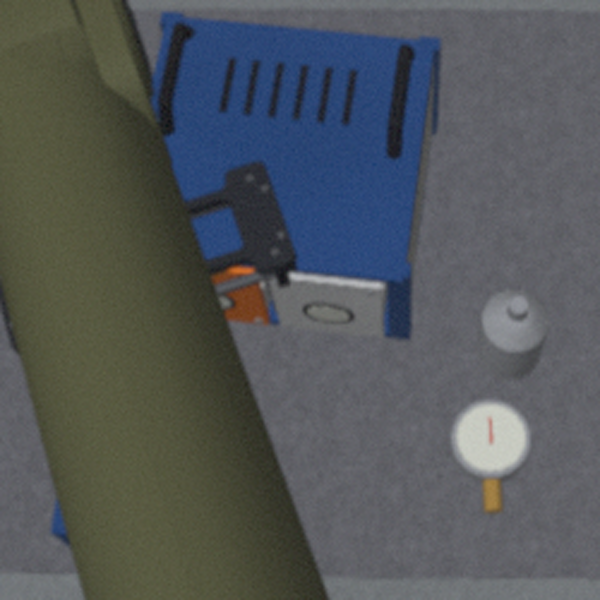

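Both faces are now flush with the roof's front edge, with their tops near (240,270) and (330,280). The door's free corner is still at (53,530). I'll move over to the outside of the door.

{"name": "apply_moves", "arguments": {"dp": [[-0.0125,-0.03,0],[-0.0125,-0.03,0],[-0.0125,-0.03,0],[-0.0125,-0.03,0],[-0.0125,-0.032,0],[0,0,0]], "twist": [[0,0,0],[0,0,0],[0,0,0],[0,0,0],[0,0,0],[0,0,0]], "fingers": [1,1,1,1,1,1]}}

```text
time: 8.15
position: [0.4227, 0.2444, 0.222]
tool_rot: [-3.094, -0.544, 0.0]
ft_force: [-0.1, 0.8, 0.4]
grip_width: 0.004
grip_force: 0.0
```

```bash
python3 - <<'E'
from h import *;st()
E
```

```text
t 8.15 ab [0.3942 0.2881 0.222 ] tx [ 0.94   0.341 -0.   ] tz [-0.  0. -1.] F [-0.1  0.8  0.4] q [ 0.4   0.01 -0.98  1.81  0.01  1.32 -1.8 ] g 0.003912459419249022
```

{"name": "apply_moves", "arguments": {"dp": [[0,0,0.029],[0,0,0.029],[0,0,0.029],[0,0,0.028],[0,0,0]], "twist": [[0,0,0],[0,0,0],[0,0,0],[0,0,0],[0,0,0]], "fingers": [1,1,1,1,1]}}

```text
time: 8.65
position: [0.4235, 0.2381, 0.1035]
tool_rot: [3.095, 0.532, -0.012]
ft_force: [0.4, -0.5, 0.4]
grip_width: 0.006
grip_force: 0.0
```

```bash
cat > plan.py <<'E'
from h import *
from bench import ctrl
def tcp(th,r=.185):
    u=np.array([-np.sin(th),-np.cos(th)]);n=np.array([-np.cos(th),np.sin(th)])
    al=np.arctan2(-n[1],-n[0])-.45
    return np.array([.5895,.2355])+r*u+(.012+.0105*abs(np.cos(al))+.015*abs(np.sin(al)))*n
def rows(ths):
    p=ab(ctrl.get_state()['position'])[:2]
    c,s=np.cos(.455),np.sin(.455)
    for th in ths:
        q=tcp(th);d=q-p;p=q
        print(round(th,2),(q).round(3),[round(c*d[0]+s*d[1],3),round(s*d[0]-c*d[1],3)])
E
python3 -c "
from plan import *
st();rows(np.r_[1.57,np.arange(1.5,-.01,-.07)])"
```

```text
t 8.65 ab [0.3957 0.282  0.1035] tx [ 0.942  0.334 -0.008] tz [-0.007 -0.002 -1.   ] F [ 0.4 -0.5  0.4] q [ 0.35  0.17 -0.97  1.96  0.15  1.1  -1.92] g 0.006197234483741517
1.57 [0.404 0.265] [np.float64(0.001), np.float64(0.019)]
1.5 [0.403 0.252] [np.float64(-0.007), np.float64(0.011)]
1.43 [0.402 0.239] [np.float64(-0.006), np.float64(0.012)]
1.36 [0.403 0.225] [np.float64(-0.006), np.float64(0.012)]
1.29 [0.404 0.212] [np.float64(-0.005), np.float64(0.013)]
1.22 [0.406 0.198] [np.float64(-0.004), np.float64(0.013)]
1.15 [0.409 0.185] [np.float64(-0.003), np.float64(0.013)]
1.08 [0.413 0.172] [np.float64(-0.002), np.float64(0.013)]
1.01 [0.418 0.161] [np.float64(-0.001), np.float64(0.012)]
0.94 [0.423 0.15 ] [np.float64(-0.0), np.float64(0.013)]
0.87 [0.429 0.138] [np.float64(0.001), np.float64(0.013)]
0.8 [0.436 0.128] [np.float64(0.002), np.float64(0.013)]
0.73 [0.444 0.118] [np.float64(0.002), np.float64(0.013)]
0.66 [0.452 0.108] [np.float64(0.003), np.float64(0.012)]
0.59 [0.461 0.099] [np.float64(0.004), np.float64(0.012)]
0.52 [0.471 0.09 ] [np.float64(0.005), np.float64(0.012)]
0.45 [0.482 0.082] [np.float64(0.006), np.float64(0.012)]
0.38 [0.493 0.075] [np.float64(0.007), np.float64(0.011)]
0.31 [0.505 0.068] [np.float64(0.008), np.float64(0.011)]
0.24 [0.517 0.063] [np.float64(0.008), np.float64(0.01)]
0.17 [0.529 0.058] [np.float64(0.009), np.float64(0.01)]
0.1 [0.542 0.054] [np.float64(0.01), np.float64(0.009)]
0.03 [0.556 0.051] [np.float64(0.011), np.float64(0.008)]
```

{"name": "apply_moves", "arguments": {"dp": [[0,0.01,0],[0.001,0.009,0],[-0.007,0.011,0],[-0.006,0.012,0],[-0.006,0.012,0],[-0.005,0.013,0],[-0.004,0.013,0],[-0.003,0.013,0],[-0.002,0.013,0]], "twist": [[0,0,0],[0,0,0],[0,0,0],[0,0,0],[0,0,0],[0,0,0],[0,0,0],[0,0,0],[0,0,0]], "fingers": [1,1,1,1,1,1,1,1,1]}}

```text
time: 9.55
position: [0.4332, 0.1284, 0.1094]
tool_rot: [3.095, 0.532, 0.006]
ft_force: [-0.1, -0.5, -0.1]
grip_width: 0.004
grip_force: 0.3
```

```bash
python3 - <<'E'
from plan import *
st();rows(np.arange(1.01,.4,-.07))
from bench import get_image
cv2.imwrite("pics/s4.png",get_image("side")[:,:,::-1])
E
```

```text
t 9.55 ab [0.417  0.1739 0.1094] tx [0.943 0.334 0.004] tz [ 0.004 -0.001 -1.   ] F [-0.1 -0.5 -0.1] q [ 0.55  0.03 -0.89  2.04  0.03  1.08 -1.59] g 0.003800376054032202
1.01 [0.418 0.161] [np.float64(-0.005), np.float64(0.012)]
0.94 [0.423 0.15 ] [np.float64(-0.0), np.float64(0.013)]
0.87 [0.429 0.138] [np.float64(0.001), np.float64(0.013)]
0.8 [0.436 0.128] [np.float64(0.002), np.float64(0.013)]
0.73 [0.444 0.118] [np.float64(0.002), np.float64(0.013)]
0.66 [0.452 0.108] [np.float64(0.003), np.float64(0.012)]
0.59 [0.461 0.099] [np.float64(0.004), np.float64(0.012)]
0.52 [0.471 0.09 ] [np.float64(0.005), np.float64(0.012)]
0.45 [0.482 0.082] [np.float64(0.006), np.float64(0.012)]
```

View pics/s4.png

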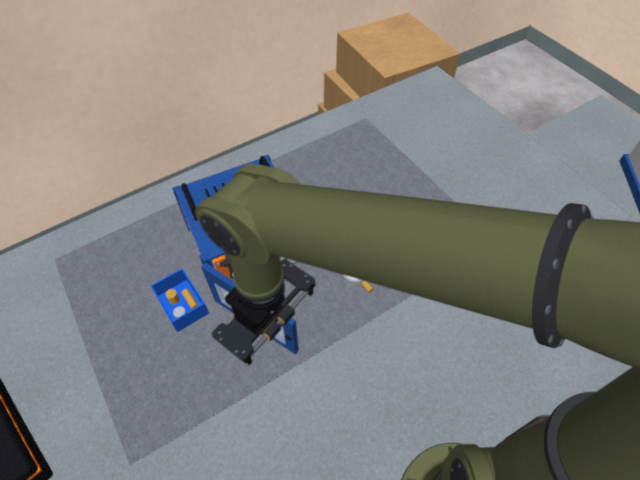

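The door is turning: its free edge is now at (293,340), with the fingers outside it and the bin undisturbed at (180,300). I'll continue.

{"name": "apply_moves", "arguments": {"dp": [[-0.004,0.012,0],[0,0.013,0],[0.001,0.013,0],[0.002,0.013,0],[0.002,0.013,0],[0.003,0.012,0],[0.004,0.012,0],[0.005,0.012,0],[0.006,0.012,0]], "twist": [[0,0,0],[0,0,0],[0,0,0],[0,0,0],[0,0,0],[0,0,0],[0,0,0],[0,0,0],[0,0,0]], "fingers": [1,1,1,1,1,1,1,1,1]}}

```text
time: 10.5
position: [0.4876, 0.0297, 0.1074]
tool_rot: [-3.096, -0.534, 0.001]
ft_force: [-0.3, 0.3, 0.4]
grip_width: 0.007
grip_force: 0.3
```

```bash
python3 - <<'E'
from plan import *
st();rows(np.arange(.4,.04,-.05))
E
```

```text
t 10.5 ab [0.4816 0.0816 0.1074] tx [ 0.942  0.335 -0.   ] tz [-0.  0. -1.] F [-0.3  0.3  0.4] q [ 0.64  0.13 -0.79  1.96  0.1   1.09 -1.43] g 0.006987557588543996
0.4 [0.49  0.077] [np.float64(0.005), np.float64(0.008)]
0.35 [0.498 0.072] [np.float64(0.005), np.float64(0.008)]
0.3 [0.506 0.068] [np.float64(0.006), np.float64(0.008)]
0.25 [0.515 0.064] [np.float64(0.006), np.float64(0.007)]
0.2 [0.524 0.06 ] [np.float64(0.006), np.float64(0.007)]
0.15 [0.533 0.057] [np.float64(0.007), np.float64(0.007)]
0.1 [0.542 0.054] [np.float64(0.007), np.float64(0.006)]
0.05 [0.552 0.052] [np.float64(0.008), np.float64(0.006)]
```

{"name": "apply_moves", "arguments": {"dp": [[0.005,0.008,0],[0.005,0.008,0],[0.006,0.008,0],[0.006,0.007,0],[0.006,0.007,0],[0.007,0.007,0],[0.007,0.006,0],[0.004,0.003,0],[0,0,0]], "twist": [[0,0,0],[0,0,0],[0,0,0],[0,0,0],[0,0,0],[0,0,0],[0,0,0],[0,0,0],[0,0,0]], "fingers": [1,1,1,1,1,1,1,1,1]}}

```text
time: 11.4
position: [0.5491, -0.0052, 0.1075]
tool_rot: [-3.096, -0.534, -0.001]
ft_force: [-0.1, 0.8, 0.4]
grip_width: 0.006
grip_force: 0.0
```

```bash
python3 - <<'E'
from plan import *
st()
E
```

```text
t 11.4 ab [0.5465 0.0535 0.1075] tx [0.942 0.335 0.   ] tz [ 0.  0. -1.] F [-0.1  0.8  0.4] q [ 0.62  0.27 -0.75  1.82  0.21  1.12 -1.43] g 0.005637051895645996
```

{"name": "apply_moves", "arguments": {"dp": [[0.0027,0.0013,0],[0.0027,0.0013,0],[0.0027,0.0013,0],[0.0018,0.0009,0],[0.0018,0.0009,0]], "twist": [[0,0,0],[0,0,0],[0,0,0],[0,0,0],[0,0,0]], "fingers": [1,1,1,1,1]}}

```text
time: 11.9
position: [0.5607, -0.0065, 0.1074]
tool_rot: [-3.096, -0.534, 0.003]
ft_force: [-5.7, 0.1, 2.5]
grip_width: 0.007
grip_force: 3.0
```

{"name": "apply_moves", "arguments": {"dp": [[0.0018,0.0009,0],[0.0018,0.0009,0]], "twist": [[0,0,0],[0,0,0]], "fingers": [1,1]}}

```text
time: 12.1
position: [0.5608, -0.0066, 0.1072]
tool_rot: [-3.095, -0.534, 0.016]
ft_force: [-18.7, 1.2, 13.8]
grip_width: 0.007
grip_force: 10.0
```

The door has hit its stop with a rising force, so I'll back straight away and look.

{"name": "apply_moves", "arguments": {"dp": [[-0.009,-0.0045,0],[-0.018,-0.009,0],[-0.018,-0.009,0],[-0.018,-0.009,0],[0,0,-0.03],[0,0,-0.03],[0,0,-0.03],[0,0.04,0],[0,0.04,0],[0,0.04,0]], "twist": [[0,0,0],[0,0,0],[0,0,0],[0,0,0],[0,0,0],[0,0,0],[0,0,0],[0,0,0],[0,0,0],[0,0,0]], "fingers": [1,1,1,1,1,1,1,1,1,1]}}

```text
time: 13.1
position: [0.5365, -0.1127, 0.1983]
tool_rot: [3.094, 0.535, 0.003]
ft_force: [1.1, -0.1, 0.7]
grip_width: -0.0
grip_force: 0.0
```

```bash
python3 - <<'E'
from plan import *
st()
from bench import get_image
A=get_image("scene")[85:335,150:450,::-1];B=get_image("side")[150:400,140:440,::-1]
cv2.imwrite("pics/c5.png",cv2.resize(np.hstack([A,B]),(800,333)))
E
```

```text
t 13.1 ab [ 0.5455 -0.0548  0.1983] tx [0.942 0.336 0.002] tz [ 0.002 -0.002 -1.   ] F [ 1.1 -0.1  0.7] q [ 0.79  0.17 -0.69  1.72  0.11  1.29 -1.16] g -5.5217298109083734e-05
```

View pics/c5.png

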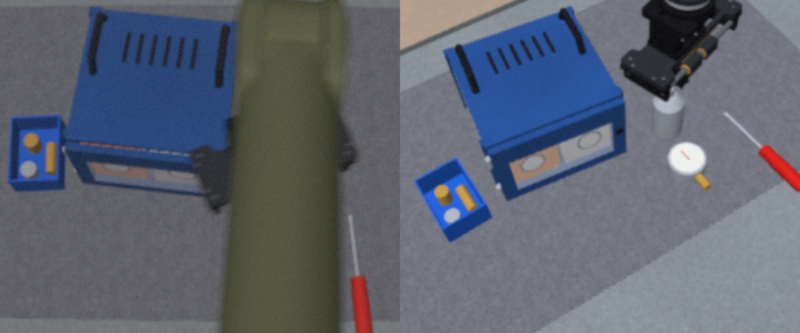

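The door is shut flush against both modules (side view, top edge (495,140)-(625,95)). The bin, gauge, reservoir and screwdriver are in place, and the gripper is clear of everything.

```bash
python3 -c "from bench import ctrl;print(ctrl.close_job())"
```

```text
the job is handed in; nothing more can be done
None
```

I pushed both modules home, then swung the door shut against its stop, with no measured wrist force above about 25 N; the gauge, reservoir, screwdriver and bin looked undisturbed, and I handed the job in at about 13 s of the 59 s allowed (no verdict was returned).

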